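# Prise open the green tea tin

## Robot

A 6-joint arm with a two-finger parallel gripper is mounted at the origin on a cart in front of the work surface, level with it; the furniture and walls round the work are solid. World frame = base frame: x ahead of the robot, y to its left, z up, the work surface at z = 0. Lengths are in mm, angles in rad, forces in N, time in s.
With the tool pointing down it reaches from about 275 to 750 mm from the base axis. Payload 10.2 kg.
Tool frame: the origin (TCP) lies at the very end of the fingers, on their centre line; the grasp point (between the pads) lies 19 mm behind it; z points along the fingers, x is the direction in which the jaws open and shut, and the axes are right-handed (so a half turn about z gives the same grasp; the last joint's range is limited). The gripper opens to 85 mm and grips with 20 to 120 N. Pads are 22 mm wide; open, the fingers measure 114 mm over their backs; the gripper's body (76 mm by 85 mm) begins 54 mm behind the grasp point. The pads swing forward as they close: fully open they stand 13 mm farther back than shut.
Start: joints at [-1.544, 0.313, 1.498, -0, 1.331, -0.223], TCP at [129.772, -508.714, 231.294] pointing down, gripper open.
Joint ranges: [-2.94, 2.94], [-0.97, 2.17], [0.19, 2.56], [-1.23, 4.37], [0.02, 3.11], [-2.88, 2.88]. Speed limits (rad/s): [2.39, 2.39, 3.01, 3.14, 3.14, 3.14].

## Interface

Orientations are given as a unit quaternion [w, x, y, z].
In Python, from rig import ctrl, cams gives the robot as it stands.
- The arm moves only by the tool play_rows, never from a script. Its argument "steps" is a list of rows, each a list of 2 entries, a list of its own where there are three numbers: the shift along the tool's x, y, z normalised to -1 to 1, where 1 is 0.75 m, then the turn, a rotation vector about the tool's x, y, z normalised to -1 to 1, where 1 is 45 degrees. A call has 1 to 20 rows; each row shifts and turns the commanded pose from where the row before left it, along the tool's axes as they then stand; what a row does not reach is not made up. A row lasts 1/10 s, in which the tool goes at most 50 mm and 8.59 degrees, less where a joint would pass 70% of its speed; a pose out of reach is approached as far as the arm can. A call with a number of a shift or a turn outside -1 to 1 is refused whole. A call with a gripper value outside its range is refused whole. "grip" is the closure, from 0 (fully open) to 1 (shut), set as the call begins (left out, the last holds). The fingers move at their own pace and stop on an object; "squeeze" is the grip in N (left out, the last holds). Time passes only in rows, so rows that do not move let the fingers close. It gives the time, the measured TCP pose, the force and the opening at its end, in the units of the state.
- ctrl.sense(): the state, without advancing time (a new reading comes with each control period).
- cams.capture(name): name is "scene" or "top"; returns the picture (480x640x3 uint8, red, green, blue); there is no depth.
- cams.camera_info(name): a dict with "fx", "fy", "cx", "cy" (pixels), "xyz" and "attitude" of the camera in the world. Camera axes: x right, y up, looking along -z (the intrinsics and any distortion apply to the point x, -y, -z); pixel columns grow to the right and rows downward; lengths in mm; the calibration is good to about 2 mm. A picture is of the moment at which its call begins. camera_info takes no time and is no camera call.
- ctrl.finish_job(): hands the job in, once; it reports no verdict.
Trained networks look in the newest picture that a camera, given by its name, has taken for a name from the list of things; names that differ only in an ending like _2 or _b are one class to them, and where a whole thing is asked for, a point or a joint stands for the part that bears it (a point fixed in the world has none). Each returns a list of dicts, best first, with "p" (0 to 1); they miss things now and then, are a little off and sometimes report something else, mostly with a low value. They report only what shows in the picture. A call takes as long as a camera call. They do not tell look-alikes from the thing itself.
- cams.search_frame(camera, thing): "rect" ([centre column, centre row, width, height] in pixels, round what is visible of it).
- cams.tip_of(camera, thing): "pixel" ([column, row] in pixels: a listed point, or the origin of a listed thing).
The state is a dict: "time_s": time; "joints": joint angles; "dq": joint speeds; "tau": joint torques, N m; "eef_pos": TCP position; "ee_rot": TCP orientation; "force": force on the tool from outside, world axes, zero at the start; "wrist_torque": the same for the moment, N m; "grip_width": opening from 0.0 (shut) to 1.0 (fully open).
Only numpy, scipy, OpenCV 4.12 (cv2) and the standard library are available. Lean on these libraries where they do the work, as an engineer would, in place of code of your own. Each camera call takes 0.05 s, during which the arm holds its last target.

## Task

Open the green tea tin for the tea round: take the wooden-handled spreader by its handle, slip its blade under the steel lip at the front of the green tin and lever the lid up until it stands open by about 45 degrees or more, using only the spreader and not touching the tin with the gripper. Then lay the spreader flat on the worktop and let go; leave the cream tin shut.

Things in the scene. Friction and masses are not known exactly. Their poses are not given: they have to be found in the camera images.
- spreader: Loose butter spreader, 70 g, lying flat: dark wooden handle 90 x 16 x 16 mm, flat steel blade on its end. Origin: centre of the handle's underside; x along it to the blade, z up. Blade 24 mm wide, 2.5 mm thick, mid-plane 8 mm above the underside, from x = 45 mm to the rounded tip at x = 130 mm. Hold it across the 16 mm handle at the origin.
- green_tin: Green tea tin, 100 x 100 x 60 mm, fixed; a cream twin stands beside it. Origin: centre of underside, z up, front faces -x; in mm: its 4 mm lid (underside z = 60) is hinged along the rear edge (x = 50, z = 60). A flat steel lip on the lid, 70 mm wide about y = 0, 4 mm thick, underside z = 60, juts over free air from the front wall (x = -50) to x = -75: the blade goes in level below it and lifts.
- green_tin_lid (a joint): Angle of the green tin's lid: 0 shut, grows as the front rises, stop at 1.4 rad. The hinge is stiff, about 2 N up at the lip moves it, and it stays where it is left.
- cream_tin_lid (a joint): Angle of the lid of the other, cream tin, of the same make: 0 shut. It must stay shut.
Not all that is in view belongs to the job. What is shaped like the spreader but orange or turquoise is not meant.

How it is judged:
By the outcome, as a careful person would: the job done as asked, in the order asked, and still so for the second after the job is handed in, with the robot touching nothing.
It also fails if it takes over 51 s, if anything falls off the work surface, if the arm or the gripper's body presses on something with over 40 N, if the wrist force passes 120 N, or if a joint passes its speed limit or range.

## Working session

There is one attempt and no reset: what is moved stays moved. The work goes in short steps, Python scripts to look and compute and a tool call to move; the robot and the scene stay as the last step left them, time stands still between calls to the robot, and variables do not carry over. Pictures are saved under pics/ and viewed, and the job is handed in when it is done.

Besides the shell and the picture viewer there is one more tool, called after ">>>" as name(argument=value, ...), one argument or row to a line, values as JSON. play_rows: Moves the arm, as the interface text tells. Its arguments: {"type":"object","properties":{"steps":{"type":"array"},"grip":{"type":"number"},"squeeze":{"type":"number"}},"required":["steps"]}

```bash
ls; mkdir -p pics; cat > h.py <<'E'
import numpy as np, cv2
from rig import ctrl, cams
from scipy.spatial.transform import Rotation as R
def snap(n,f):
    im=cams.capture(n); cv2.imwrite('pics/'+f,im[:,:,::-1]); return im
def cam(n):
    c=cams.camera_info(n); return c
E
python3 - <<'E'
from h import *
for n in ('scene','top'):
    snap(n,n+'0.png'); print(n,cam(n))
    for t in ('spreader','green_tin','green_tin_lid','cream_tin_lid'):
        print(t,cams.search_frame(n,t),cams.tip_of(n,t))
s=ctrl.sense(); print({k:(np.round(v,3).tolist()) for k,v in s.items()})
E
```

```text
pics
scene {'fx': 563.4837844893253, 'fy': 563.4837844893253, 'cx': 314.05943740008917, 'cy': 237.41546276999662, 'xyz': array([ -36.70352412,  662.72371905, 1072.653291  ]), 'attitude': array([-0.28815771, -0.12089814,  0.35734786,  0.88014276])}
spreader [{'rect': [242.8, 364.4, 49.7, 65.2], 'p': 0.7}, {'rect': [299.1, 322.6, 61.5, 41.9], 'p': 0.64}] [{'pixel': [255.9, 349.8], 'p': 0.8}, {'pixel': [309.8, 331.3], 'p': 0.67}]
green_tin [{'rect': [197.1, 298.5, 64.6, 62.0], 'p': 0.88}] [{'pixel': [198.7, 305.0], 'p': 0.82}]Traceback (most recent call last):
  File "<stdin>", line 5, in <module>
ValueError: it knows: green_tin, spreader
```

```bash
python3 - <<'E'
from h import *
for n in ('top',):
    snap(n,n+'0.png'); print(n,cam(n))
    for t in ('spreader','green_tin'):
        print(t,cams.search_frame(n,t),cams.tip_of(n,t))
s=ctrl.sense(); print({k:(np.round(v,3).tolist()) for k,v in s.items()})
E
```

```text
top {'fx': 535.1271909921124, 'fy': 535.1271909921124, 'cx': 309.0468425297965, 'cy': 238.69905675145822, 'xyz': array([ 312.05715226, -128.89210127, 1430.45031173]), 'attitude': array([ 0.70650552,  0.06655785, -0.07489842, -0.70057849])}
spreader [{'rect': [229.0, 287.6, 14.2, 68.3], 'p': 0.69}, {'rect': [426.0, 293.9, 19.7, 64.6], 'p': 0.68}, {'rect': [170.6, 281.0, 67.9, 16.2], 'p': 0.58}] [{'pixel': [184.9, 276.9], 'p': 0.68}, {'pixel': [429.9, 307.3], 'p': 0.67}, {'pixel': [225.3, 303.7], 'p': 0.6}]
green_tin [{'rect': [192.8, 209.9, 41.0, 49.2], 'p': 0.89}] [{'pixel': [194.0, 212.3], 'p': 0.77}]
{'time_s': 0.55, 'joints': [-1.544, 0.313, 1.498, 0.0, 1.331, -0.223], 'dq': [0.001, -0.001, -0.001, -0.001, -0.002, -0.001], 'tau': [-0.002, -41.199, -25.98, -0.0, 0.001, 0.0], 'eef_pos': [129.78, -508.711, 231.275], 'ee_rot': [-0.0, 0.79, -0.614, -0.0], 'force': [0.448, -0.356, 0.312], 'wrist_torque': [-0.032, -0.01, -0.029], 'grip_width': 0.996}
```

View pics/scene0.png

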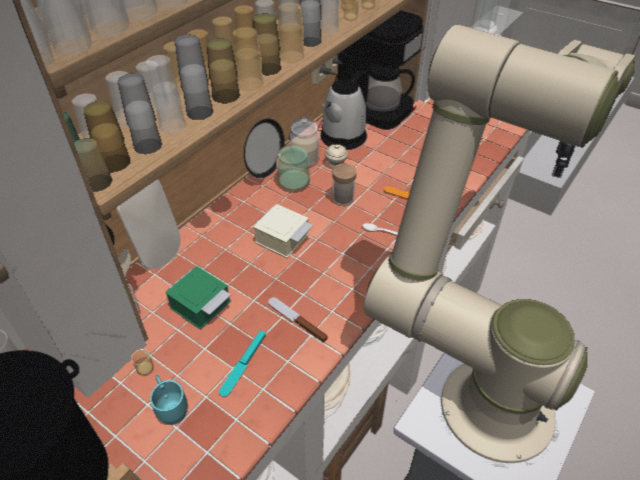

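View pics/top0.png

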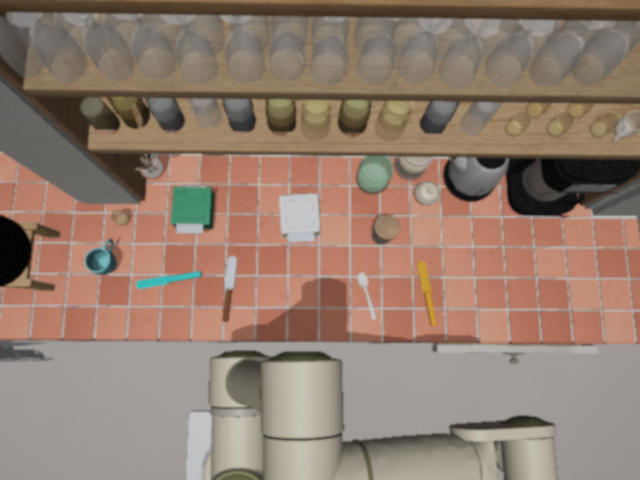

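```bash
cat >> h.py <<'E'
def toplane(n,px,z):
    c=cam(n); q=c['attitude']; r=R.from_quat([q[1],q[2],q[3],q[0]])
    d=r.apply([(px[0]-c['cx'])/c['fx'],-(px[1]-c['cy'])/c['fy'],-1.]); o=np.array(c['xyz'])
    return o+d*(z-o[2])/d[2]
def proj(n,P):
    c=cam(n); q=c['attitude']; r=R.from_quat([q[1],q[2],q[3],q[0]])
    p=r.inv().apply(np.atleast_2d(P)-c['xyz'])
    return np.c_[c['cx']+c['fx']*p[:,0]/-p[:,2], c['cy']-c['fy']*p[:,1]/-p[:,2]]
E
python3 - <<'E'
from h import *
print({k:v for k,v in cam('top').items()}.keys())
for px,z in [((227,304),8),((184.9,277),8),((429.9,307),8),((193,209),64),((300,215),64)]: print(px,toplane('top',px,z).round(1))
for px,z in [((309.8,331.3),8),((197,297),64)]: print(px,toplane('scene',px,z).round(1))
t=cv2.imread('pics/top0.png'); s=cv2.imread('pics/scene0.png')
cv2.imwrite('pics/tc.png',cv2.resize(t[180:330,160:260],None,fx=5.3,fy=4,interpolation=cv2.INTER_CUBIC)) 
a=cv2.resize(t[180:330,160:260],None,fx=4,fy=4,interpolation=cv2.INTER_CUBIC)
cv2.imwrite('pics/tc.png',a)
cv2.imwrite('pics/sc.png',cv2.resize(s[250:350,150:340],None,fx=4,fy=4,interpolation=cv2.INTER_CUBIC))
E
```

```text
dict_keys(['fx', 'fy', 'cx', 'cy', 'xyz', 'attitude'])
(227, 304) [422.9  70.8   8. ]
(184.9, 277) [493.7 185.5   8. ]
(429.9, 307) [ 419.4 -466.5    8. ]
(193, 209) [666.4 161.5  64. ]
(300, 215) [ 653.  -119.8   64. ]
(309.8, 331.3) [417.4  75.9   8. ]
(197, 297) [656.5 182.8  64. ]
```

View pics/tc.png

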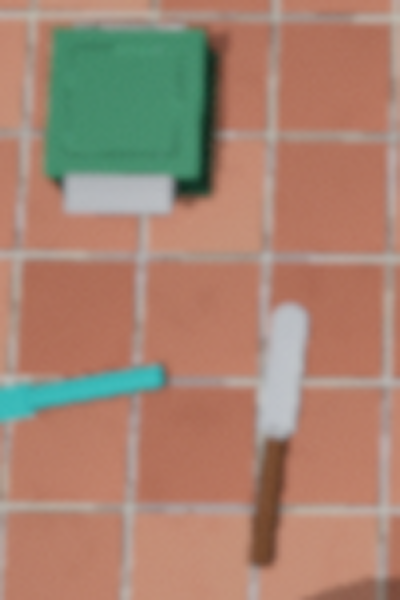

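View pics/sc.png

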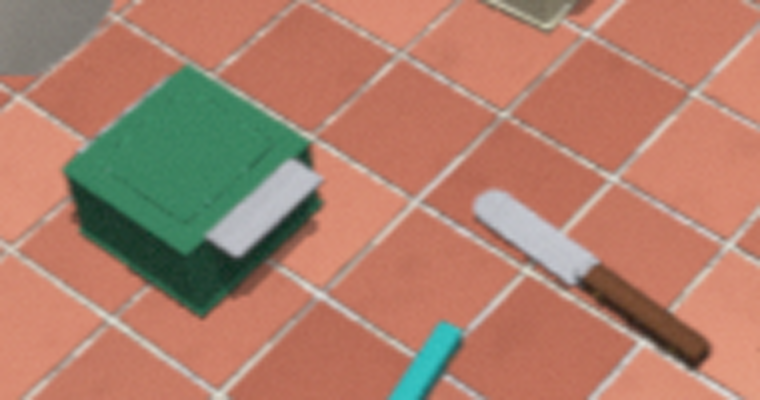

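```bash
cat > fit.py <<'E'
from h import *
from scipy.optimize import least_squares
T=lambda u,v:((u+.5)/4-.5+160,(v+.5)/4-.5+180)
S=lambda u,v:((u+.5)/4-.5+150,(v+.5)/4-.5+250)
tin=[(50,50,64),(50,-50,64),(-50,50,64),(-50,-50,64),(-75,35,64),(-75,-35,64)]
tt=[T(52,28),T(207,28),T(45,178),T(202,180),T(65,214),T(172,213)]
ts=[S(66,172),S(190,65),S(190,255),S(312,148),S(238,256),S(323,180)]
sp=[(130,0,8),(45,0,11),(-45,0,12)]
st=[T(291,303),T(276,438),T(261,566)]
ss=[S(476,203),S(588,276),S(703,352)]
def run(P,a,b,x0):
    P=np.array(P,float)
    def w(x): 
        c,s=np.cos(x[2]),np.sin(x[2]); return np.c_[x[0]+c*P[:,0]-s*P[:,1],x[1]+s*P[:,0]+c*P[:,1],P[:,2]]
    for nm,f in (('both',lambda x:np.r_[(proj('top',w(x))-a).ravel(),(proj('scene',w(x))-b).ravel()]),('top',lambda x:(proj('top',w(x))-a).ravel()),('scene',lambda x:(proj('scene',w(x))-b).ravel())):
        r=least_squares(f,x0,x_scale=[100,100,1]); print(nm,r.x.round(3),r.fun.round(1))
run(tin,tt,ts,[660,165,0]); run(sp,st,ss,[420,72,0])
E
python3 fit.py
```

```text
both [ 6.74987e+02  1.66300e+02 -7.00000e-03] [ 0.9  0.6 -0.1  1.2  0.2 -0.1 -0.7  0.   0.3  0.3  0.5  1.  -1.  -0.4
 -0.8  0.  -0.9 -0.1 -0.5 -1.5  0.   0.7  0.4 -0.3]
top [6.76362e+02 1.67071e+02 2.00000e-03] [ 0.4  0.3 -0.5  0.6  0.1 -0.5 -0.8 -0.7  0.3 -0.1  0.5  0.4]
scene [ 6.73703e+02  1.65972e+02 -1.50000e-02] [-0.5 -0.4 -0.   0.1 -0.6  0.1  0.1 -1.1  0.3  1.   0.8  0.1]
both [ 4.2035e+02  6.9901e+01 -6.2000e-02] [-0.3  1.2  0.2 -1.2  0.5  1.   0.1 -0.3 -1.2 -0.8  0.3  0.9]
top [ 4.21158e+02  7.08190e+01 -7.30000e-02] [-0.   0.9  0.1 -1.5 -0.   0.6]
scene [ 4.19689e+02  6.92010e+01 -5.10000e-02] [ 0.1 -0.  -0.9 -0.7  0.8  0.7]
```

```bash
cat >> h.py <<'E'
def st(): 
    s=ctrl.sense(); q=s['ee_rot']; r=R.from_quat([q[1],q[2],q[3],q[0]])
    return s,np.array(s['eef_pos']),r
def delta(target,yaw,pitch=0):
    """yaw: spreader heading (rad); tool x = perp (-y side). pitch up rad"""
    s,p,r=st()
    xh=np.array([np.sin(yaw),-np.cos(yaw),0]); z=np.array([0,0,-1.]); 
    rt=R.from_matrix(np.c_[xh,np.cross(z,xh),z])
    rt=R.from_rotvec(xh*pitch)*rt   # about -y axis: +x goes up
    d=np.array(target)-p
    print('p',p.round(1),'t',s['time_s'],'force',np.round(s['force'],1),'w',round(s['grip_width'],3),'j',np.round(s['joints'],2))
    print('shift now-frame/750',(r.inv().apply(d)/750).round(4),'target-frame',(rt.inv().apply(d)/750).round(4),'turn/45deg',((r.inv()*rt).as_rotvec()/(np.pi/4)).round(4))
E
python3 - <<'E'
from h import *
delta([420,70,231],-0.06)
# lower shelf front edge
for z in range(0,801,100): print(z,[toplane('top',p,z)[:2].round() for p in ((90,152),(300,155))],[toplane('scene',p,z)[:2].round() for p in ((100,215),(272,118))],'panel',toplane('top',(145,205),z)[:2].round(),toplane('scene',(145,345),z)[:2].round(),toplane('scene',(88,398),z)[:2].round())
E
```

```text
p [ 129.8 -508.7  231.3] t 0.55 force [ 0.4 -0.4  0.3] w 0.996 j [-1.54  0.31  1.5   0.    1.33 -0.22]
shift now-frame/750 [-6.520e-01 -5.657e-01  4.000e-04] target-frame [-7.934e-01 -3.400e-01  4.000e-04] turn/45deg [-0.      0.      0.3945]
0 [array([845., 472.]), array([ 843., -118.])] [array([1124.,  104.]), array([1038., -544.])] panel [693. 307.] [698. 320.] [695. 479.]
100 [array([808., 430.]), array([ 806., -118.])] [array([1016.,  156.]), array([ 938., -432.])] panel [666. 277.] [629. 352.] [626. 496.]
200 [array([770., 388.]), array([ 769., -119.])] [array([908., 208.]), array([ 838., -319.])] panel [640. 246.] [561. 384.] [558. 513.]
300 [array([733., 346.]), array([ 732., -120.])] [array([799., 260.]), array([ 738., -207.])] panel [613. 216.] [492. 416.] [490. 530.]
400 [array([696., 304.]), array([ 695., -121.])] [array([691., 312.]), array([637., -94.])] panel [586. 185.] [424. 448.] [422. 547.]
500 [array([659., 262.]), array([ 657., -122.])] [array([583., 364.]), array([537.,  18.])] panel [560. 155.] [355. 480.] [354. 565.]
600 [array([621., 220.]), array([ 620., -122.])] [array([475., 416.]), array([437., 131.])] panel [533. 124.] [287. 512.] [286. 582.]
700 [array([584., 178.]), array([ 583., -123.])] [array([367., 469.]), array([337., 243.])] panel [507.  94.] [218. 544.] [217. 599.]
800 [array([547., 136.]), array([ 546., -124.])] [array([258., 521.]), array([237., 356.])] panel [480.  63.] [150. 576.] [149. 616.]
```

>>> play_rows(
  steps=[
    [[0, 0, 0], [0, 0, 0.1315]],
    [[0, 0, 0], [0, 0, 0.1315]],
    [[0, 0, 0], [0, 0, 0.1315]],
    [[-0.0529, -0.0227, 0], [0, 0, 0]],
    [[-0.0529, -0.0227, 0], [0, 0, 0]],
    [[-0.0529, -0.0227, 0], [0, 0, 0]],
    [[-0.0529, -0.0227, 0], [0, 0, 0]],
    [[-0.0529, -0.0227, 0], [0, 0, 0]],
    [[-0.0529, -0.0227, 0], [0, 0, 0]],
    [[-0.0529, -0.0227, 0], [0, 0, 0]],
    [[-0.0529, -0.0227, 0], [0, 0, 0]],
    [[-0.0529, -0.0227, 0], [0, 0, 0]],
    [[-0.0529, -0.0227, 0], [0, 0, 0]],
    [[-0.0529, -0.0227, 0], [0, 0, 0]],
    [[-0.0529, -0.0227, 0], [0, 0, 0]],
    [[-0.0529, -0.0227, 0], [0, 0, 0]],
    [[-0.0529, -0.0227, 0], [0, 0, 0]],
    [[-0.0529, -0.0227, 0], [0, 0, 0]],
  ],
  grip=0,
)

```text
time_s: 2.35
eef_pos: [420.9, 72.0, 231.5]
ee_rot: [0.0, -0.686, 0.728, -0.0]
force: [1.3, -0.3, -0.4]
grip_width: 0.996
```

```bash
python3 - <<'E'
from h import *
delta([420.5,70,5],-0.06)
s=snap('scene','s1.png')
E
```

```text
p [420.9  72.  231.5] t 2.35 force [ 1.3 -0.3 -0.4] w 0.996 j [-0.11  0.09  1.77 -0.    1.28  1.52]
shift now-frame/750 [0.0026 0.0006 0.302 ] target-frame [0.0027 0.0004 0.302 ] turn/45deg [-0.0009 -0.0002  0.0005]
```

View pics/s1.png

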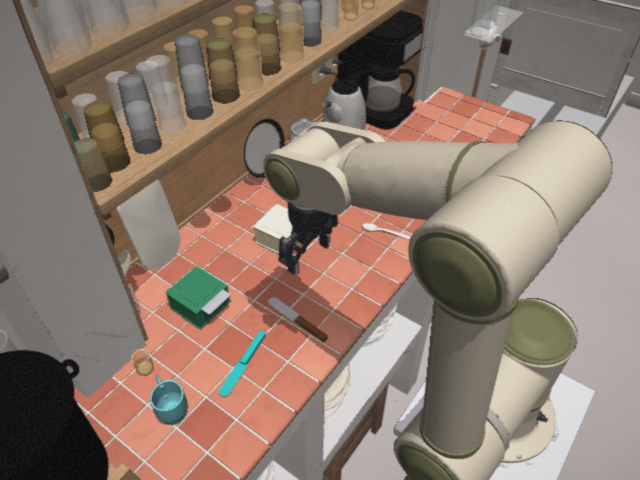

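>>> play_rows(
  steps=[
    [[0.0026, 0.0005, 0.04], [0, 0, 0]],
    [[0, 0, 0.045], [0, 0, 0]],
    [[0, 0, 0.045], [0, 0, 0]],
    [[0, 0, 0.045], [0, 0, 0]],
    [[0, 0, 0.045], [0, 0, 0]],
    [[0, 0, 0.035], [0, 0, 0]],
    [[0, 0, 0.025], [0, 0, 0]],
    [[0, 0, 0.012], [0, 0, 0]],
    [[0, 0, 0.0105], [0, 0, 0]],
    [[0, 0, 0], [0, 0, 0]],
  ],
)

```text
time_s: 3.4
eef_pos: [419.9, 68.1, 4.2]
ee_rot: [-0.0, -0.686, 0.728, 0.0]
force: [0.4, 0.4, 0.8]
grip_width: 0.994
```

```bash
python3 - <<'E'
from h import *
delta([420.5,70,4],-0.06)
s=snap('scene','s2.png'); t=snap('top','t2.png')
cv2.imwrite('pics/s2c.png',cv2.resize(s[220:370,200:400],None,fx=4,fy=4,interpolation=cv2.INTER_CUBIC)[:,:,::-1])
E
```

```text
p [419.9  68.1   4.2] t 3.4 force [0.4 0.4 0.8] w 0.994 j [-0.12  0.46  2.02  0.    0.67  1.51]
shift now-frame/750 [-0.0026 -0.0007  0.0003] target-frame [-0.0026 -0.0007  0.0003] turn/45deg [ 0.0006  0.0001 -0.0002]
```

View pics/s2c.png

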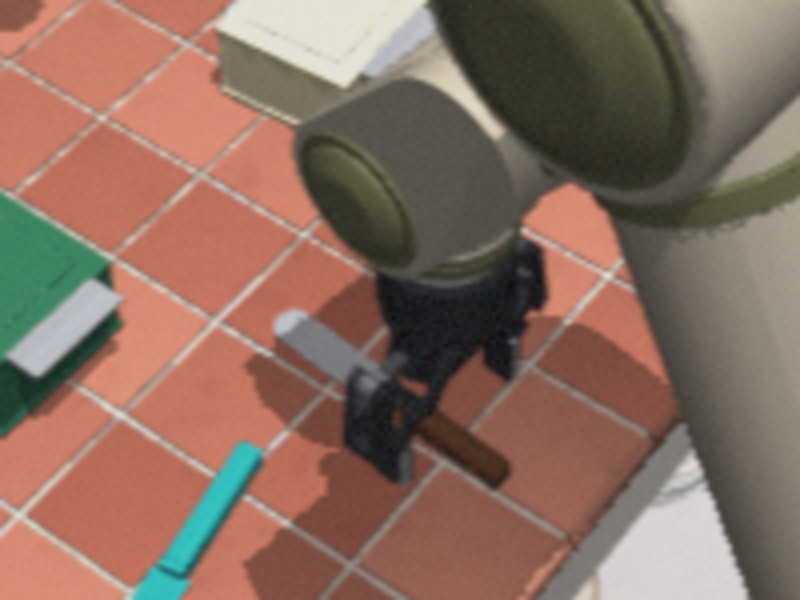

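The fingers straddle the handle: left finger at about (380,430) in the crop, right one at (505,350), with the handle running between them. Closing now.

>>> play_rows(
  steps=[
    [[-0.002, 0, 0], [0, 0, 0]],
    [[0, 0, 0], [0, 0, 0]],
    [[0, 0, 0], [0, 0, 0]],
    [[0, 0, 0], [0, 0, 0]],
    [[0, 0, 0], [0, 0, 0]],
    [[0, 0, 0], [0, 0, 0]],
    [[0, 0, 0], [0, 0, 0]],
    [[0, 0, 0], [0, 0, 0]],
    [[0, 0, 0], [0, 0, 0]],
    [[0, 0, 0], [0, 0, 0]],
  ],
  grip=1,
  squeeze=110,
)

```text
time_s: 4.5
eef_pos: [420.1, 69.6, 4.9]
ee_rot: [0.0, -0.686, 0.728, -0.0]
force: [-1.8, 0.6, 9.0]
grip_width: 0.148
```

```bash
python3 - <<'E'
from h import *
delta([420.5,70,104],-0.06)
E
```

```text
p [420.1  69.6   4.9] t 4.5 force [-1.8  0.6  9. ] w 0.148 j [-0.11  0.45  2.02 -0.    0.67  1.52]
shift now-frame/750 [-0.0006 -0.0005 -0.1321] target-frame [-0.0006 -0.0005 -0.1321] turn/45deg [-0.0003 -0.0001  0.0002]
```

>>> play_rows(
  steps=[
    [[0, 0, -0.01], [0, 0, 0]],
    [[0, 0, -0.02], [0, 0, 0]],
    [[0, 0, -0.03], [0, 0, 0]],
    [[0, 0, -0.03], [0, 0, 0]],
    [[0, 0, 0], [0, 0, 0]],
    [[0, 0, 0], [0, 0, 0]],
  ],
)

```text
time_s: 5.1
eef_pos: [419.9, 69.6, 71.8]
ee_rot: [0.0, -0.686, 0.728, -0.0]
force: [-0.8, -0.1, -1.2]
grip_width: 0.146
```

```bash
python3 - <<'E'
from h import *
delta([420.5,70,104],-0.06)
s=snap('scene','s3.png'); t=snap('top','t3.png')
cv2.imwrite('pics/s3c.png',cv2.resize(s[220:370,200:400],None,fx=4,fy=4,interpolation=cv2.INTER_CUBIC)[:,:,::-1])
cv2.imwrite('pics/t3c.png',cv2.resize(t[180:330,160:310],None,fx=4,fy=4,interpolation=cv2.INTER_CUBIC)[:,:,::-1])
E
```

```text
p [419.9  69.6  71.8] t 5.1 force [-0.8 -0.1 -1.2] w 0.146 j [-0.11  0.32  1.98  0.    0.85  1.52]
shift now-frame/750 [-0.0006 -0.0008 -0.0429] target-frame [-0.0006 -0.0008 -0.0429] turn/45deg [-0.0005  0.     -0.0001]
```

View pics/s3c.png

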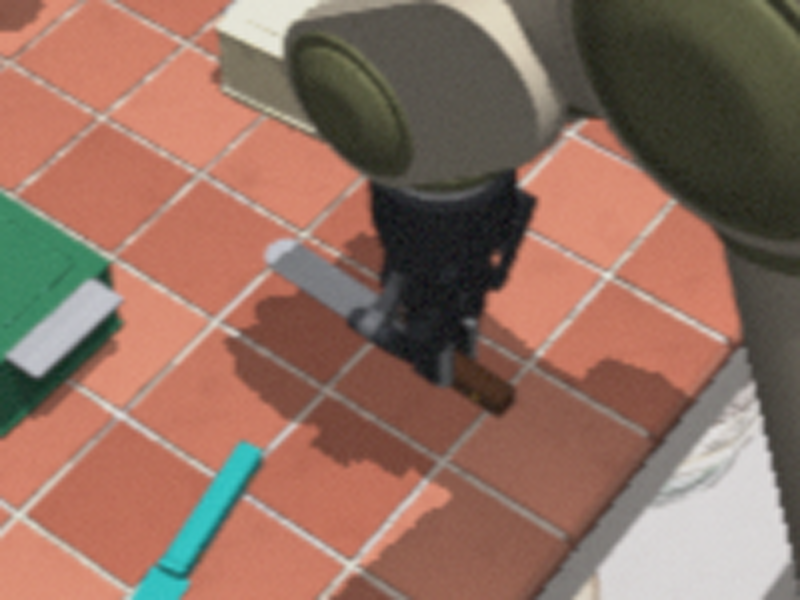

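View pics/t3c.png

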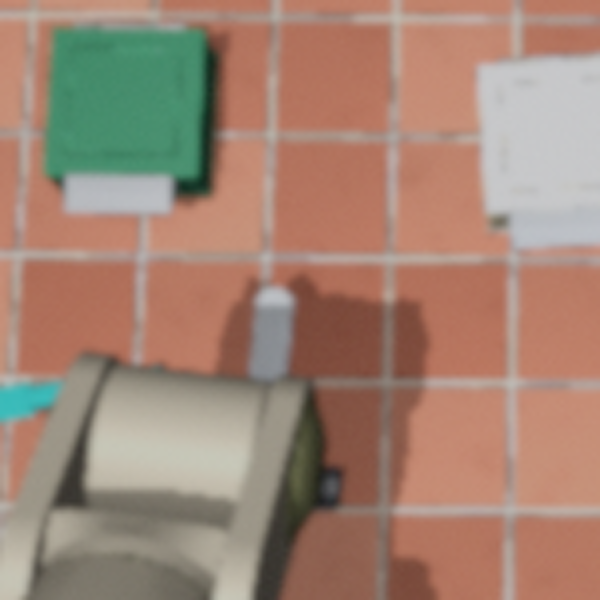

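```bash
python3 - <<'E'
from h import *
a=(( 274.5)/4-.5+160,(287.)/4-.5+180); b=((266.)/4-.5+200,(249.)/4-.5+220)
print(a,b)
for z in (60,70,75,80,90): print(z,toplane('top',a,z).round(1),toplane('scene',b,z).round(1))
P=[420+130*np.cos(.06),70-130*np.sin(.06),75.5]; print(proj('top',P),proj('scene',P))
E
```

```text
(228.125, 251.25) (266.0, 281.75)
60 [555.2  65.7  60. ] [560.9  53.4  60. ]
70 [553.4  64.3  70. ] [555.   59.4  70. ]
75 [552.5  63.6  75. ] [552.1  62.4  75. ]
80 [551.7  62.9  80. ] [549.1  65.4  80. ]
90 [549.9  61.5  90. ] [543.2  71.4  90. ]
[[228.59679175 252.28598722]] [[266.80560547 282.01812837]]
```

```bash
python3 - <<'E'
from h import *
delta([447,165,46],0.0)
E
```

```text
p [419.4  69.6  71.1] t 5.2 force [-0.3  0.5 -0.5] w 0.148 j [-0.11  0.32  1.98 -0.    0.85  1.52]
shift now-frame/750 [-0.1292 -0.0291  0.0334] target-frame [-0.1272 -0.0368  0.0335] turn/45deg [ 0.0021  0.0002 -0.0766]
```

>>> play_rows(
  steps=[
    [[0, 0, 0], [0, 0, -0.038]],
    [[0, 0, 0], [0, 0, -0.038]],
    [[-0.0212, -0.006, 0.0055], [0, 0, 0]],
    [[-0.0212, -0.006, 0.0056], [0, 0, 0]],
    [[-0.0212, -0.006, 0.0056], [0, 0, 0]],
    [[-0.0212, -0.006, 0.0056], [0, 0, 0]],
    [[-0.0212, -0.006, 0.0056], [0, 0, 0]],
    [[-0.0212, -0.0065, 0.0056], [0, 0, 0]],
    [[0, 0, 0], [0, 0, 0]],
    [[0, 0, 0], [0, 0, 0]],
  ],
)

```text
time_s: 6.2
eef_pos: [447.1, 164.8, 46.5]
ee_rot: [0.0, 0.707, -0.707, -0.0]
force: [-0.8, -0.8, -0.4]
grip_width: 0.146
```

```bash
python3 - <<'E'
from h import *
delta([484,165,46],0.0)
s=snap('scene','s4.png'); t=snap('top','t4.png')
cv2.imwrite('pics/s4c.png',cv2.resize(s[230:380,150:350],None,fx=4,fy=4,interpolation=cv2.INTER_CUBIC)[:,:,::-1])
cv2.imwrite('pics/t4c.png',cv2.resize(t[180:330,140:290],None,fx=4,fy=4,interpolation=cv2.INTER_CUBIC)[:,:,::-1])
E
```

```text
p [447.1 164.8  46.5] t 6.2 force [-0.8 -0.8 -0.4] w 0.146 j [ 0.11  0.45  1.85 -0.    0.84  1.68]
shift now-frame/750 [-0.0003 -0.0493  0.0006] target-frame [-0.0003 -0.0493  0.0006] turn/45deg [ 0.0012 -0.0003  0.0014]
```

View pics/s4c.png

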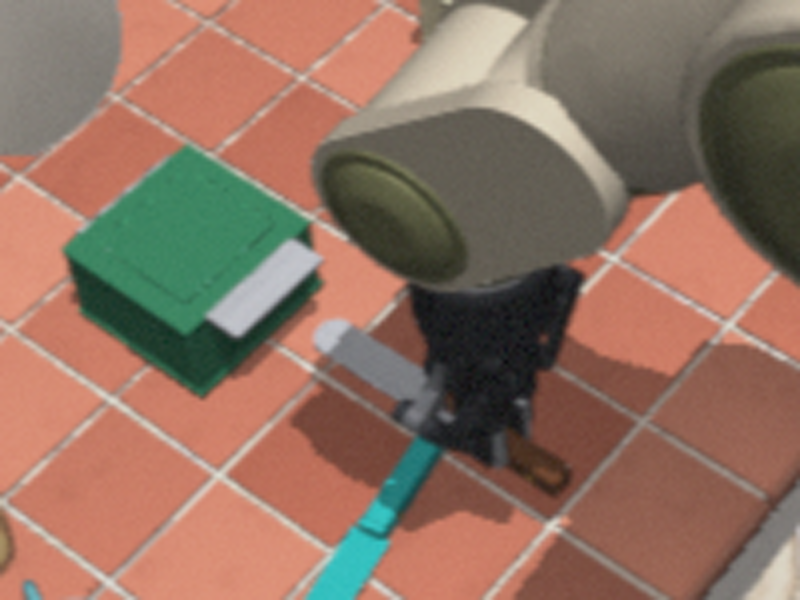

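View pics/t4c.png

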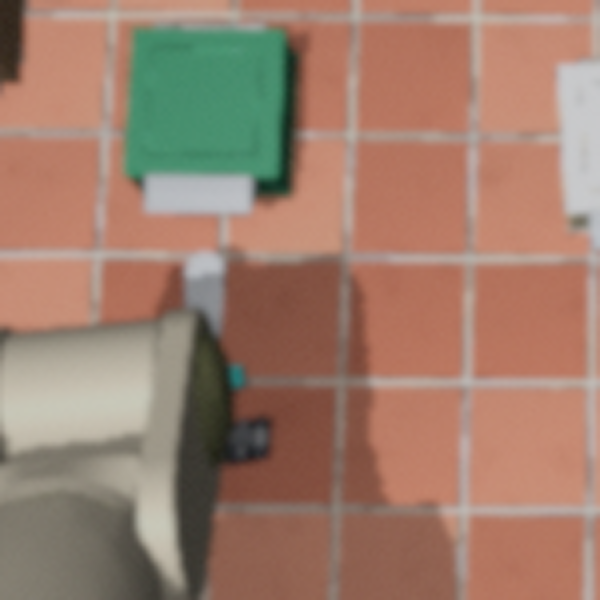

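The blade is level and centred on the lip, with its tip at about (205,252) in the top crop and the lip edge at row 214. I'm sliding it in.

>>> play_rows(
  steps=[
    [[-0.0005, -0.0122, 0], [0, 0, 0]],
    [[-0.0005, -0.0122, 0], [0, 0, 0]],
    [[-0.0005, -0.0122, 0], [0, 0, 0]],
    [[0, -0.0122, 0], [0, 0, 0]],
    [[0, 0, 0], [0, 0, 0]],
    [[0, 0, 0], [0, 0, 0]],
  ],
)

```text
time_s: 6.9
eef_pos: [483.9, 166.0, 46.6]
ee_rot: [-0.0, -0.707, 0.707, 0.0]
force: [0.5, 0.1, -1.0]
grip_width: 0.148
```

```bash
python3 - <<'E'
from h import *
delta([484,165,54],0.0)
s=snap('scene','s5.png')
cv2.imwrite('pics/s5c.png',cv2.resize(s[230:380,150:350],None,fx=4,fy=4,interpolation=cv2.INTER_CUBIC)[:,:,::-1])
E
```

```text
p [483.9 166.   46.6] t 6.9 force [ 0.5  0.1 -1. ] w 0.148 j [0.1  0.51 1.74 0.   0.89 1.67]
shift now-frame/750 [ 0.0014 -0.0001 -0.0099] target-frame [ 0.0014 -0.0001 -0.0099] turn/45deg [ 0.0007 -0.     -0.0005]
```

View pics/s5c.png

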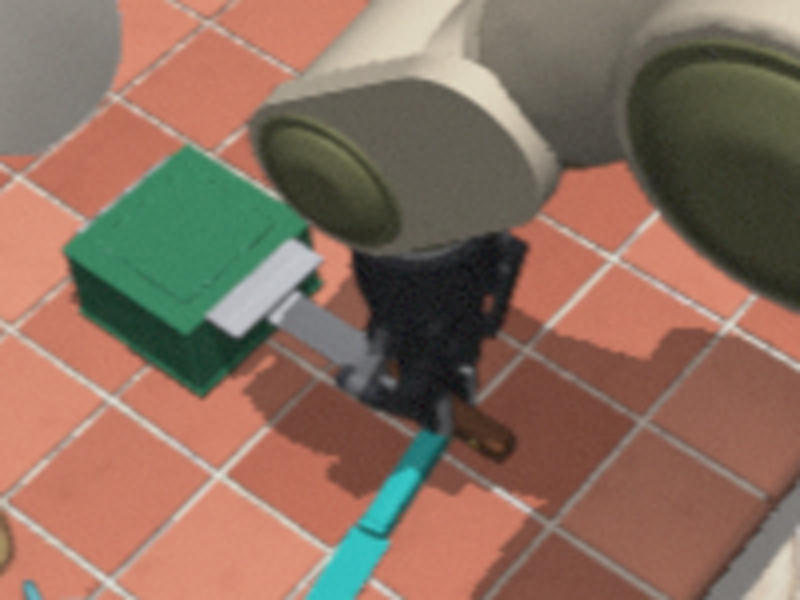

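The blade is under the lip; it crosses the lip's edge at about (275,305) in the crop. First partial lift, to about 20°.

>>> play_rows(
  steps=[
    [[0, 0, -0.006], [0, 0, 0]],
    [[0, 0, -0.006], [0, 0, 0]],
    [[0, -0.0004, -0.0101], [0, 0, 0]],
    [[0, -0.0011, -0.0101], [0, 0, 0]],
    [[0, -0.0018, -0.01], [0, 0, 0]],
    [[0, -0.0025, -0.0098], [0, 0, 0]],
    [[0, -0.0031, -0.0097], [0, 0, 0]],
    [[0, 0, 0], [0, 0, 0]],
    [[0, 0, 0], [0, 0, 0]],
  ],
)

```text
time_s: 7.85
eef_pos: [491.2, 166.1, 93.3]
ee_rot: [0.001, -0.707, 0.707, -0.0]
force: [0.2, -0.5, -0.4]
grip_width: 0.15
```

```bash
python3 - <<'E'
from h import *
delta([484,165,54],0.0)
s=snap('scene','s6.png')
cv2.imwrite('pics/s6c.png',cv2.resize(s[230:380,150:350],None,fx=4,fy=4,interpolation=cv2.INTER_CUBIC)[:,:,::-1])
E
```

```text
p [491.2 166.1  93.3] t 7.85 force [ 0.2 -0.5 -0.4] w 0.15 j [ 0.1   0.45  1.69 -0.    1.    1.67]
shift now-frame/750 [0.0014 0.0097 0.0524] target-frame [0.0014 0.0096 0.0524] turn/45deg [-0.0018  0.0001 -0.0005]
```

View pics/s6c.png

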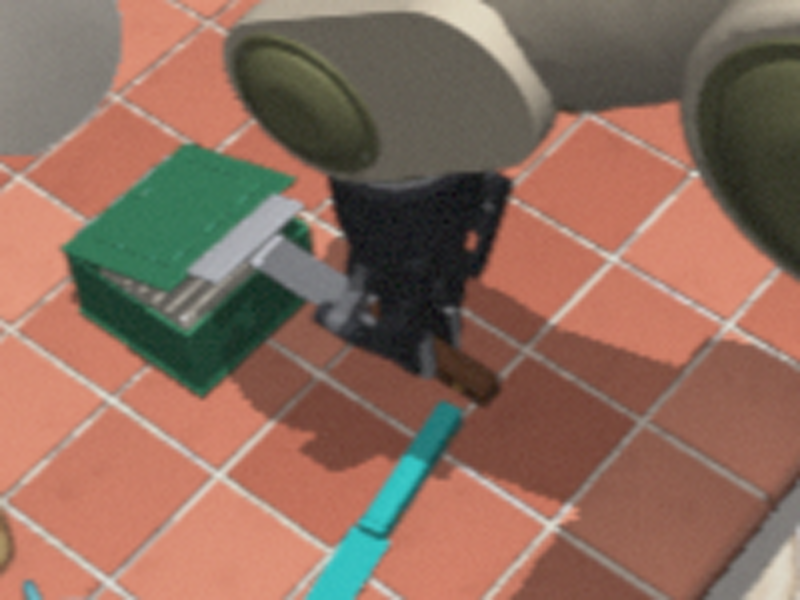

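The lid is opening, and the blade is still under the lip at about (265,255).

>>> play_rows(
  steps=[
    [[0, -0.0038, -0.0094], [0, 0, 0]],
    [[0, -0.0045, -0.0091], [0, 0, 0]],
    [[0, -0.0051, -0.0088], [0, 0, 0]],
    [[0, -0.0057, -0.0084], [0, 0, 0]],
    [[0, -0.0062, -0.008], [0, 0, 0]],
    [[0, -0.0068, -0.0075], [0, 0, 0]],
    [[0, -0.0073, -0.007], [0, 0, 0]],
    [[0, -0.0078, -0.0065], [0, 0, 0]],
    [[0, 0, 0], [0, 0, 0]],
    [[0, 0, 0], [0, 0, 0]],
  ],
)

```text
time_s: 8.9
eef_pos: [526.5, 166.1, 141.6]
ee_rot: [0.0, -0.707, 0.707, -0.0]
force: [-0.1, -0.3, 0.1]
grip_width: 0.148
```

```bash
python3 - <<'E'
from h import *
delta([484,165,54],0.0)
s=snap('scene','s7.png')
cv2.imwrite('pics/s7c.png',cv2.resize(s[230:380,150:350],None,fx=4,fy=4,interpolation=cv2.INTER_CUBIC)[:,:,::-1])
E
```

```text
p [526.5 166.1 141.6] t 8.9 force [-0.1 -0.3  0.1] w 0.148 j [0.09 0.45 1.54 0.   1.15 1.66]
shift now-frame/750 [0.0014 0.0567 0.1168] target-frame [0.0014 0.0566 0.1169] turn/45deg [-0.0012  0.0001 -0.0005]
```

View pics/s7c.png

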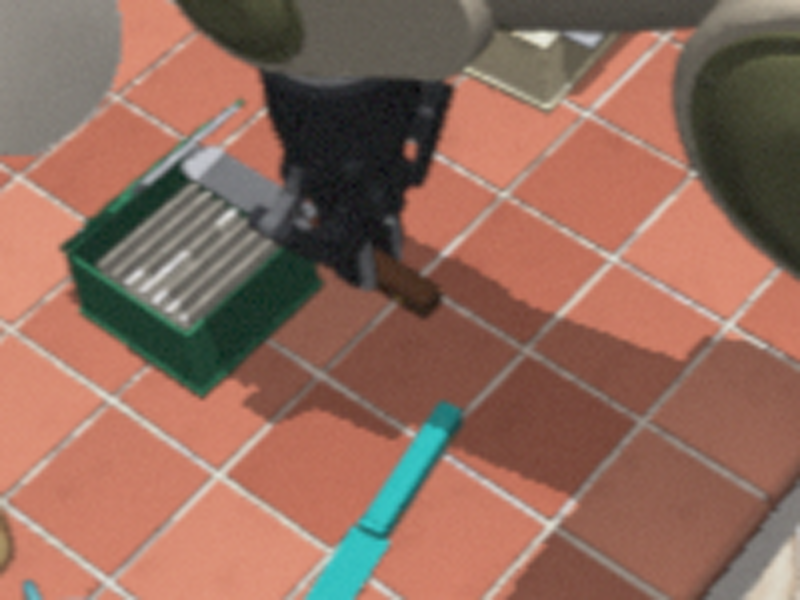

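The lid now looks edge-on at about 50°, from (70,245) to (240,100). A little more for margin.

>>> play_rows(
  steps=[
    [[0, -0.0082, -0.006], [0, 0, 0]],
    [[0, -0.0086, -0.0054], [0, 0, 0]],
    [[0, -0.009, -0.0048], [0, 0, 0]],
    [[0, 0, 0], [0, 0, 0]],
    [[0, 0, 0], [0, 0, 0]],
  ],
)

```text
time_s: 9.45
eef_pos: [545.8, 166.0, 153.8]
ee_rot: [0.0, -0.707, 0.707, -0.0]
force: [0.9, 0.4, 0.2]
grip_width: 0.149
```

```bash
python3 - <<'E'
from h import *
delta([484,165,54],0.0)
s=snap('scene','s8.png')
cv2.imwrite('pics/s8c.png',cv2.resize(s[230:380,150:350],None,fx=4,fy=4,interpolation=cv2.INTER_CUBIC)[:,:,::-1])
for th in (45,55,60,65):
    c,sn=np.cos(np.radians(th)),np.sin(np.radians(th))
    P=[[725-125*c-4*sn*0,y,60+125*sn] for y in (201,131)]+[[725-100*c,y,60+100*sn] for y in (216,116)]
    print(th,((proj('scene',P)+.5-[150,230])*4).round())
E
```

```text
p [545.8 166.  153.8] t 9.45 force [0.9 0.4 0.2] w 0.149 j [ 0.09  0.48  1.47 -0.    1.2   1.66]
shift now-frame/750 [0.0014 0.0825 0.133 ] target-frame [0.0014 0.0824 0.133 ] turn/45deg [-0.001   0.0001 -0.0006]
45 [[168. 210.]
 [259. 131.]
 [130. 234.]
 [259. 122.]]
55 [[141. 179.]
 [233. 101.]
 [109. 209.]
 [239.  99.]]
60 [[127. 164.]
 [220.  86.]
 [ 97. 198.]
 [228.  87.]]
65 [[113. 150.]
 [206.  73.]
 [ 86. 186.]
 [217.  76.]]
```

View pics/s8c.png

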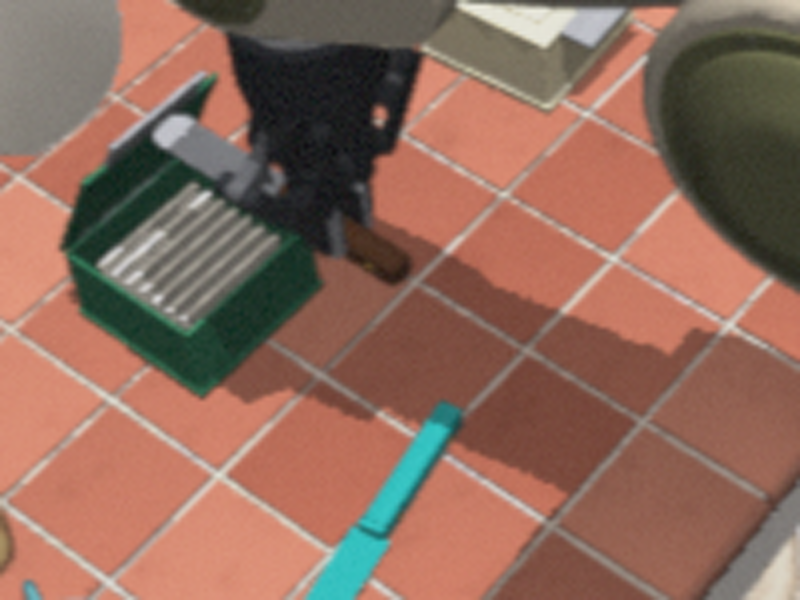

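The lid is at about 64°: the lip corners near (113,150) and (210,75) match the prediction. Backing straight out and returning to the free spot.

>>> play_rows(
  steps=[
    [[0, 0.012, 0], [0, 0, 0]],
    [[0, 0.025, 0], [0, 0, 0]],
    [[0, 0.033, 0], [0, 0, 0]],
    [[0, 0.033, 0], [0, 0, 0]],
    [[0, 0.033, 0], [0, 0, 0]],
    [[0, 0.032, 0], [0, 0, 0]],
    [[0.032, 0, 0], [0, 0, 0]],
    [[0.032, 0, 0], [0, 0, 0]],
    [[0.032, 0, 0], [0, 0, 0]],
    [[0.032, 0, 0], [0, 0, 0]],
    [[0, 0, 0.03], [0, 0, 0]],
    [[0, 0, 0.04], [0, 0, 0]],
    [[0, 0, 0.04], [0, 0, 0]],
    [[0, 0, 0.04], [0, 0, 0]],
    [[0, 0, 0.02], [0, 0, 0]],
    [[0, 0, 0.01], [0, 0, 0]],
    [[0, 0, 0], [0, 0, 0]],
    [[0, 0, 0], [0, 0, 0]],
  ],
)

```text
time_s: 11.3
eef_pos: [419.7, 70.1, 19.5]
ee_rot: [0.0, -0.707, 0.707, -0.001]
force: [-0.2, 0.2, -1.1]
grip_width: 0.149
```

```bash
python3 - <<'E'
from h import *
delta([420,70,5],0.0)
s=snap('scene','s9.png')
cv2.imwrite('pics/s9c.png',cv2.resize(s[220:370,150:350],None,fx=4,fy=4,interpolation=cv2.INTER_CUBIC)[:,:,::-1])
E
```

```text
p [419.7  70.1  19.5] t 11.3 force [-0.2  0.2 -1.1] w 0.149 j [-0.11  0.42  2.01 -0.    0.71  1.46]
shift now-frame/750 [ 0.0002 -0.0004  0.0193] target-frame [ 0.0002 -0.0004  0.0193] turn/45deg [-0.0017 -0.0002 -0.0003]
```

View pics/s9c.png

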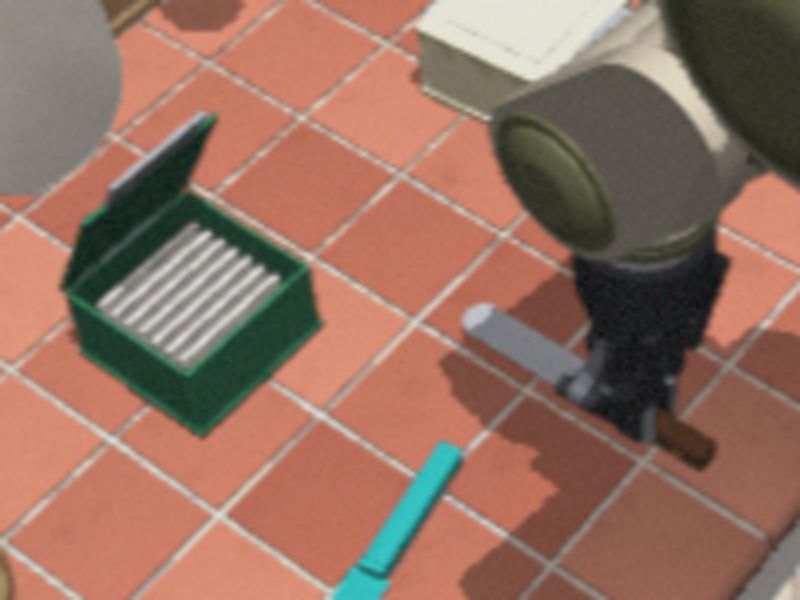

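>>> play_rows(
  steps=[
    [[0, 0, 0.008], [0, 0, 0]],
    [[0, 0, 0.006], [0, 0, 0]],
    [[0, 0, 0.0025], [0, 0, 0]],
    [[0, 0, 0.0015], [0, 0, 0]],
    [[0, 0, 0], [0, 0, 0]],
    [[0, 0, 0], [0, 0, 0]],
  ],
)

```text
time_s: 11.95
eef_pos: [419.4, 70.1, 5.3]
ee_rot: [0.0, -0.707, 0.707, -0.0]
force: [0.3, 0.4, -0.8]
grip_width: 0.15
```

>>> play_rows(
  steps=[
    [[0, 0, 0.001], [0, 0, 0]],
    [[0, 0, 0], [0, 0, 0]],
    [[0, 0, 0], [0, 0, 0]],
  ],
)

```text
time_s: 12.25
eef_pos: [419.5, 70.1, 5.0]
ee_rot: [0.0, -0.707, 0.707, -0.0]
force: [-2.2, 0.0, 7.2]
grip_width: 0.145
```

Contact at 7 N. Opening gently, then rising.

>>> play_rows(
  steps=[
    [[0, 0, 0], [0, 0, 0]],
    [[0, 0, 0], [0, 0, 0]],
    [[0, 0, 0], [0, 0, 0]],
    [[0, 0, 0], [0, 0, 0]],
    [[0, 0, 0], [0, 0, 0]],
    [[0, 0, 0], [0, 0, 0]],
    [[0, 0, 0], [0, 0, 0]],
    [[0, 0, 0], [0, 0, 0]],
    [[0, 0, -0.01], [0, 0, 0]],
    [[0, 0, -0.03], [0, 0, 0]],
    [[0, 0, -0.05], [0, 0, 0]],
    [[0, 0, -0.06], [0, 0, 0]],
    [[0, 0, -0.06], [0, 0, 0]],
    [[0, 0, -0.06], [0, 0, 0]],
    [[0, 0, 0], [0, 0, 0]],
    [[0, 0, 0], [0, 0, 0]],
  ],
  grip=0,
)

```text
time_s: 13.85
eef_pos: [419.4, 70.1, 207.7]
ee_rot: [0.001, -0.707, 0.707, -0.001]
force: [-0.2, 0.3, -1.1]
grip_width: 0.999
```

```bash
python3 - <<'E'
from h import *
delta([420,70,5],0.0)
s=snap('scene','s10.png'); t=snap('top','t10.png')
E
```

```text
p [419.4  70.1 207.7] t 13.85 force [-0.2  0.3 -1.1] w 0.999 j [-0.11  0.11  1.81 -0.    1.21  1.46]
shift now-frame/750 [ 1.000e-04 -3.000e-04  2.702e-01] target-frame [ 2.000e-04 -8.000e-04  2.702e-01] turn/45deg [-0.0023 -0.0003 -0.0004]
```

View pics/s10.png

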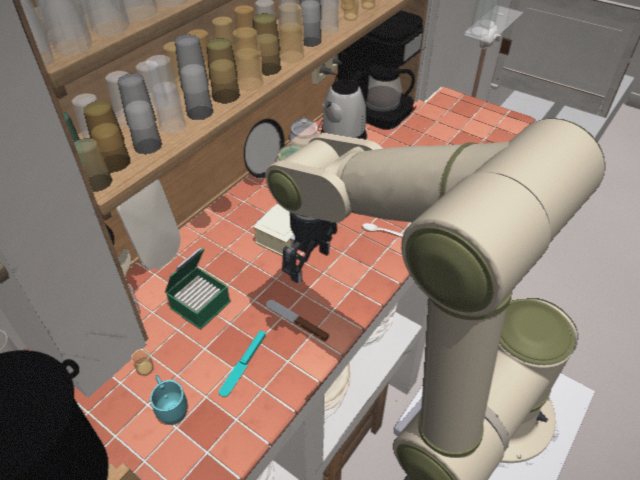

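View pics/t10.png

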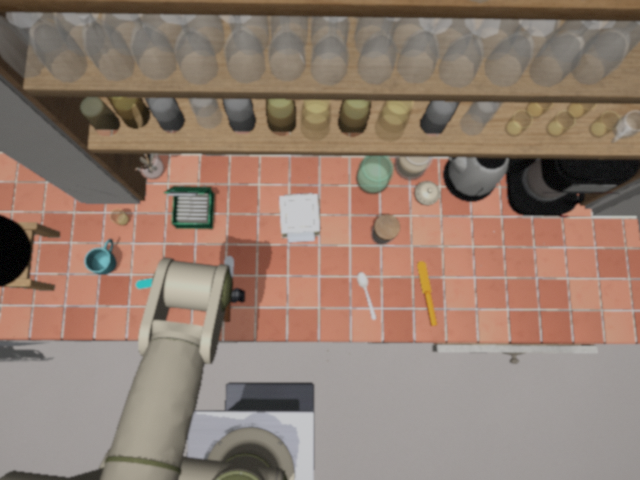

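The spreader lies flat with handle and blade at about (298,318) in the scene view. The green lid stands open at (185,270), and the cream tin is shut at (300,215) in the top view. The gripper is clear of everything.

```bash
python3 -c "
from rig import ctrl
print(ctrl.finish_job())"
```

```text
the job is handed in; nothing more can be done
None
```

The green tin is open and the job is handed in at about 14 s of the 51 s allowed. I gripped the spreader by its handle, slid its blade level under the green lip and raised it along the hinge arc. I then backed it out and laid it flat near where it started.

- **Lid angle:** it stands at about 64° open. The lip corners in the scene picture matched the positions predicted for that angle. It stayed there after the blade left and in the last pictures.
- **Spreader and gripper:** the spreader lies flat on the worktop and is released. The gripper is open, about 200 mm above it and touching nothing.
- **Cream tin:** it looks shut in the last top picture.
- **Forces:** the readings I took stayed under 10 N. The highest were brief contacts at the worktop, 9 N when gripping and 7 N when setting down.
- **One mismatch:** the opening reading while gripping was about 0.15, or roughly 12.6 mm if the scale is linear, against the 16 mm handle. The pictures showed the spreader held level throughout.

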